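# Unlock a heavy floor hatch and lever it up onto its stay

### The arm

A 7-joint arm with a two-finger parallel gripper is mounted at the origin on a cart in front of the work surface, level with it; the furniture and walls round the work are solid. World frame = base frame: x ahead of the robot, y to its left, z up, the work surface at z = 0. Lengths are in mm, angles in rad, forces in N, time in s.
With the tool pointing down it reaches from about 400 to 875 mm from the base axis. Payload 4.4 kg.
Tool frame: the origin (TCP) lies on the centre line of the jaws, within the pads' length; the fingertips stand 11 mm ahead of it and the grasp point (between the pads) lies 8 mm behind it (ctrl.tips_ahead is the distance from the TCP to the fingertips, in mm); z points along the fingers, y is the line along which they close (so a half turn about z gives the same grasp; the last joint's range is limited). The gripper opens to 85 mm and grips with 20 to 120 N. Pads are 22 mm wide; open, the fingers measure 114 mm over their backs; the gripper's body (76 mm by 85 mm) begins 54 mm behind the grasp point. The pads swing forward as they close: fully open they stand 13 mm farther back than shut.
Start: joints at [-1.217, 0.628, 0.038, 1.517, -0.027, 0.996, -0.02], TCP at [264.905, 593.585, 242.313] pointing down, gripper open.
Joint ranges: [-3.06, 3.06], [-0.37, 2.12], [-1.25, 1.32], [0.18, 2.47], [-1.1, 4.24], [0.23, 1.98], [-2.94, 2.94]. Speed limits (rad/s): [2.57, 2.57, 3.14, 3.14, 3.14, 3.14, 3.14].

### API

Orientations are given as [roll, pitch, yaw] about the fixed x, y, z axes, in that order (R = Rz(yaw) Ry(pitch) Rx(roll)).
In Python, from cell import ctrl, eyes, job gives the robot as it stands. The module is installed in compiled form; this text tells all that it offers.
- The arm moves only by the tool carry_out, never from a script. Its argument "moves" is a list of rows, each an object of numbers: "tx", "ty", "tz": the shift along the tool's x, y, z as a fraction of full scale; "twist": the turn about the tool's z as a fraction of full scale; "fingers": the opening, from 0 (shut) to 1 (fully open). In form: [{"tx": .., "ty": .., "tz": .., "twist": .., "fingers": ..}, ...]. A call has 1 to 12 rows; each row shifts and turns the commanded pose from where the row before left it, along the tool's axes as they then stand; what a row does not reach is not made up. Full scale, the value 1, is 0.3 m for a shift and pi rad for a turn. A row lasts 1/8 s, in which the tool goes at most 62.5 mm and 10.7 degrees, less where a joint would pass 70% of its speed; a pose out of reach is approached as far as the arm can. A call with a number of a shift or a turn outside -1 to 1 is refused whole. A call with a gripper value outside its range is refused whole. The fingers move at their own pace and stop on an object; the grip force is fixed at half the most. Time passes only in rows, so rows that do not move let the fingers close. It gives the time, the measured TCP pose, the force, the opening and the grip force at its end, in the units of the state.
- ctrl.read_state(): the state, without advancing time (a new reading comes with each control period).
- eyes.get_image(name): name is "scene" or "top" or "wrist"; returns a dict with "color" (400x640x3 uint8, blue, green, red), "fovy" (degrees; the focal length in pixels is half the picture's height over the tangent of half this angle, whatever the lens; pixels are square), "cx", "cy" (the principal point, pixels), "world_from_camera" (4x4, takes a point from camera to world coordinates). Camera axes: x right, y up, looking along -z (the intrinsics and any distortion apply to the point x, -y, -z); pixel columns grow to the right and rows downward; lengths in mm; the calibration is good to about 2 mm. The wrist camera is an equidistant fisheye: a pixel r from the principal point sees the ray r / f radians off the axis. A picture is of the moment at which its call begins. There is no depth.
- job.finish_job(): hands the job in; it is judged then, once.
The state is a dict: "clock": time; "qpos": joint angles; "qd": joint speeds; "tau": joint torques, N m; "eef_pos": TCP position; "tool_rot": TCP orientation; "force": force on the tool from outside, world axes, zero at the start; "torque": the same for the moment, N m; "width": finger opening in mm; "gripper_force": force on a finger pad.
Only numpy, scipy, OpenCV 4.12 (cv2) and the standard library are available. Lean on these libraries where they do the work, as an engineer would, in place of code of your own. Each camera call takes 0.05 s, during which the arm holds its last target. There are 200 camera calls.

### The job

Open the heavy floor hatch, which has no handle, with the lifting lever that rests in the saddle in front of it with its steel toe under the hatch's front edge. First swing the turn button at the hatch's side a quarter turn to its stop, away from the stay, so that it lies along the hatch's edge and no longer holds it down; then press the wooden end of the lever down until the hatch has risen far enough for the steel stay to spring in under the stud on its side, and ease the end up again so that the hatch settles gently on the stay and the lever comes back to rest with its toe down. Only push and press with the fingers: do not lift the lever out of its saddle, do not force the hatch or the stay by hand, and leave the other things on the bench where they are.

Things in the scene. Friction and masses are not known exactly. Their poses are not given: they have to be found in the camera images.
- hatch_unit: Fixed timber floor-hatch unit. Origin on the bench under the saddle's rocking bar; +x runs level from saddle to hatch, +y to the side with stay and turn button, z up. Two 18 mm high runners (inner faces at y = +-32 mm) join the saddle to the pale hatch frame: 240 mm wide, 40 mm high, front face at x = 160, back at x = 420 mm
- saddle (a point): Centre of the saddle's round steel rocking bar, 43 mm above the bench: 24 mm thick, along the unit's y, on a dark wood block, between two upright steel cheeks (45 mm apart, 44 mm long in x, tops at 87 mm). The lever lies over it and can rock and slide a little along x
- hatch (a joint): Angle of the hatch about its hinge along the back of the frame (unit x = 422, z = 43 mm): 0 shut, grows as the front edge rises. About 2.4 kg, 12 N at the front edge; falls shut unless held. The stay springs in at about 0.14 to 0.15, the hatch then settles on it at about 0.13; the lever pressed right down lifts it to about 0.2
- hatch_lip (a point): Middle of the lower front edge of the hatch, a steel-faced plywood flap lying on the frame, top 61 mm above the bench when shut. The edge overhangs the frame's front face by 36 mm, 40 mm above the bench; the lever's toe is in the gap under it
- button (a joint): Angle of the turn button, a flat steel bar that pivots about an upright pin on a packer at the +y side of the frame. About 0 (-0.4 to 0.35 at the start): it points across the hatch's side edge and locks it. It grows as the knob swings to the unit's +x, and stops at 1.57, along the edge; the hatch is free from 1.3. It stays where it is left; about 1 N at the knob turns it
- button_pivot (a point): Pivot pin of the turn button, at the height of its bar (62 mm above the bench): unit x = 255, y = 142 mm. The bar is 16 mm wide and reaches 50 mm from the pivot. The knob moves round this point in a level circle of 42 mm radius, over the hatch at first, beside it at the end
- button_knob (a point): Centre of the upright round steel thumb knob at the turn button's end, 16 mm across, from 65 to 92 mm above the bench, to be pushed sideways; 42 mm from the pivot
- stay (a joint): Angle of the sprung steel stay, a flat bar 12 x 6 x 64 mm pivoted low on the +y side of the frame at its front corner. About 0.05 while it leans against the stud on the hatch's side edge, more as the hatch rises; 0.45 to 0.48 when it has sprung upright under the stud and holds the hatch up
- lever_end (a point): Centre of the end face of the loose lever's wooden handle (243 mm long, 34 wide, 22 thick), which slopes up away from the hatch: about 170 mm above the bench at rest, 120 when the toe meets the hatch, about 45 when the stay springs in, 11 when the handle lies on the bench. With the button clear some 8 to 14 N down near this end lifts the hatch
- lever_toe (a point): Tip of the lever's rounded steel nose, half-way up its 14 mm thickness. It rests on the bench under the hatch's front edge, 17 to 24 mm short of the frame's front face. A dark steel collar (60 mm wide) on the lever, 183 mm from this tip, stops against the saddle's cheeks and so keeps the toe from sliding further in
- lever_mid (a point): Point on the centre line of the straight 420 mm lever (0.85 kg; wooden handle, then a steel flat bar 38 x 14 mm), 160 mm from the nose tip and 260 mm from the handle's end; about over the rocking bar, about 65 mm high. The steel end outweighs the handle: let go, the toe sinks and the handle rises
- pencil: Loose red pencil, 168 mm long, lying behind the lever, seen from the robot; bystander. Origin under its centre
- marker: Loose black and blue marker, 127 mm long, lying near the lever on the stay's side; bystander. Origin under its centre
- tape_measure: Loose yellow tape measure, 82 x 33 x 69 mm, standing beside the unit on the side away from the stay; bystander. Origin under its centre
- block_m2: Loose wooden block, 40 x 100 x 45 mm, behind the work; bystander. Origin under its centre
- chisel: Loose chisel with orange handle, 270 mm long, right of the work; bystander. Origin under its centre
- try_square: Loose try square, 130 x 198 x 17 mm, right of the work; bystander. Origin under its centre
- bit_case: Loose green bit case, 75 x 118 x 27 mm, lying beside the saddle on the stay's side; bystander. Origin under its centre

How it is judged (in metres and radians):
On the way, in this order (a step that is already met when the one before it is completed fails the run):
1. the turn button is swung clear of the hatch (value of joint button above 1.3 rad), for 0.1 s.
2. the hatch has been levered up and the stay has sprung in (value of joint stay above 0.42 rad and value of joint hatch above 0.11 rad and contact force between lever and hatch above 0.5 N).
At the end, for the whole second after the job is handed in: the turn button is clear (beyond 1.3); the hatch rests propped on its upright stay (hatch angle 0.11 to 0.15, stay beyond 0.42), still; the lever lies still in its saddle with its toe down on the bench (tip under 30 mm high), no longer bearing on the hatch (value of joint button above 1.3 rad and value of joint stay above 0.42 rad and value of joint hatch between 0.11 and 0.15 rad and velocity of joint hatch between -0.05 and 0.05 rad/s and contact force between lever and hatch below 0.5 N and height (world z) of lever_toe below 0.03 m and x of lever_mid in the frame of hatch_unit between -0.08 and 0.05 m and linear speed of lever below 0.03 m/s); the robot touches nothing.
It fails at once if the lever is lifted or pulled out of its saddle (height (world z) of lever_mid above 0.105 m or y of lever_mid in the frame of hatch_unit above 0.03 m or y of lever_mid in the frame of hatch_unit below -0.03 m).
It fails at once if the robot forces the hatch by hand (contact force between any of the arm, the fingers and hatch above 5 N).
It fails at once if the robot pushes the stay by hand (contact force between any of the arm, the fingers and stay above 1 N).
It fails at once if the hatch is dropped (velocity of joint hatch below -1 rad/s).
It fails at once if a bystander is moved by more than 20 mm (distance of any of pencil, marker, tape_measure, block_m2, chisel, try_square, bit_case from where it was at the start of the episode above 0.02 m).
It also fails if it takes over 64 s, if anything falls off the work surface, if the arm or the gripper's body presses on something with over 40 N, if the wrist force passes 120 N, or if a joint passes its speed limit or range.

## Working session

There is one attempt and no reset: what is moved stays moved. The work goes in short steps, Python scripts to look and compute and a tool call to move; the robot and the scene stay as the last step left them, time stands still between calls to the robot, and variables do not carry over. Pictures are saved under pics/ and viewed, at most 12 in all, crops included, and the job is handed in when it is done.

Besides the shell and the picture viewer there is one more tool, called as name(argument=value, ...) on one line, values as JSON. carry_out: Moves the arm, as the interface text tells. Its arguments: {"type":"object","properties":{"moves":{"type":"array","items":{"type":"object","properties":{"tx":{"type":"number","minimum":-1,"maximum":1},"ty":{"type":"number","minimum":-1,"maximum":1},"tz":{"type":"number","minimum":-1,"maximum":1},"twist":{"type":"number","minimum":-1,"maximum":1},"fingers":{"type":"number"}}}}},"required":["moves"]}

```bash
mkdir -p pics; cat > h.py <<'E'
import numpy as np, cv2
from cell import ctrl, eyes, job
def ray(im,u,v):
    f=200/np.tan(np.radians(im['fovy']/2)); T=np.array(im['world_from_camera'])
    d=T[:3,:3]@np.array([(u-im['cx'])/f,-(v-im['cy'])/f,-1]); return T[:3,3],d
def onz(im,u,v,z):
    o,d=ray(im,u,v); return o+d*(z-o[2])/d[2]
def pix(im,p):
    f=200/np.tan(np.radians(im['fovy']/2)); T=np.array(im['world_from_camera'])
    c=T[:3,:3].T@(np.array(p)-T[:3,3]); return im['cx']-f*c[0]/c[2], im['cy']+f*c[1]/c[2]
E
python3 - <<'E'
from h import *
for n in('scene','top'):
    im=eyes.get_image(n); cv2.imwrite(f'pics/{n}0.png',im['color'])
    print(n,im['fovy'],im['cx'],im['cy'],np.round(im['world_from_camera'],3).tolist())
print(ctrl.read_state(), ctrl.tips_ahead)
E
```

```text
scene 44.86681955456811 320.8119014506493 197.10391228711768 [[0.769, 0.366, -0.524, -350.691], [-0.639, 0.467, -0.612, -1163.767], [0.02, 0.805, 0.593, 1186.234], [0.0, 0.0, 0.0, 1.0]]
top 50.27846110807329 313.8689606339062 204.95297075543039 [[-0.017, 0.978, -0.21, 258.027], [-1.0, -0.016, 0.005, -33.415], [0.002, 0.21, 0.978, 1544.17], [0.0, 0.0, 0.0, 1.0]]
{'clock': 0.1, 'qpos': array([-1.2167917 ,  0.6292543 ,  0.03845477,  1.5182718 , -0.02703206,
        0.99627695, -0.01999166]), 'qd': array([ 0.00073498, -0.00190658,  0.00094314, -0.00262267, -0.00153187,
        0.00241252,  0.00146856]), 'tau': array([ 3.71006085e-03, -5.64520168e+01,  1.23063326e+00, -1.93971580e+01,
        1.13172422e-02,  5.43652510e-03,  6.46426827e-06]), 'eef_pos': array([264.67872374, 593.08405035, 241.47954569]), 'tool_rot': array([-3.13990010e+00, -4.01845558e-06,  2.72177074e+00]), 'force': array([-0.10950996, -0.05279725,  0.75757024]), 'torque': array([ 0.01214129,  0.00762256, -0.00911652]), 'gripper_force': 0.0, 'width': 85.3146799870503} 11.0
```

View pics/top0.png

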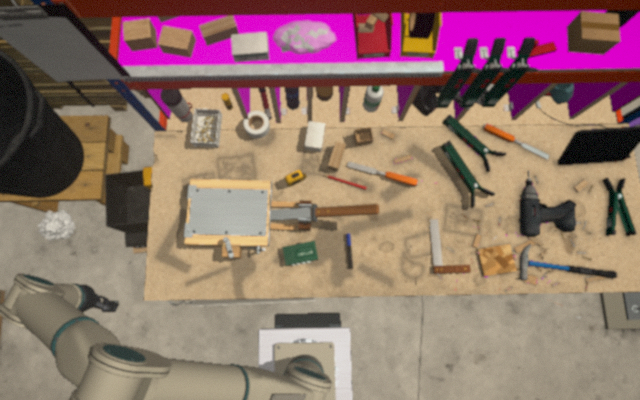

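View pics/scene0.png

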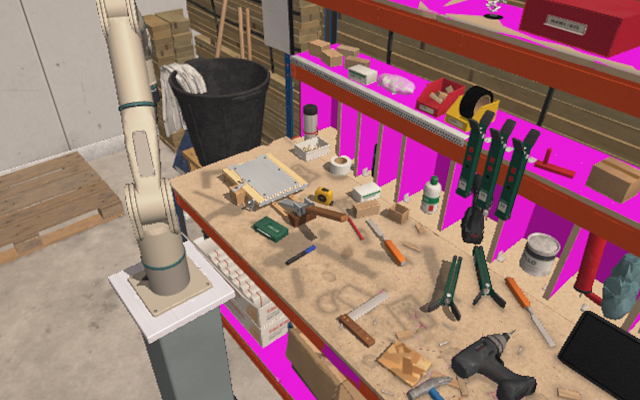

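The top view shows the hatch at about (228,212), the lever running right to about (378,210), and the turn button near (228,247). The unit's +x is roughly world +y. I'll enlarge both views.

```bash
python3 - <<'E'
import cv2
a=cv2.imread('pics/top0.png')[165:285,170:390]; b=cv2.imread('pics/scene0.png')[140:275,210:390]
a=cv2.resize(a,None,fx=3.6,fy=3.6,interpolation=2); cv2.imwrite('pics/tc.png',a)
b=cv2.resize(b,None,fx=4.4,fy=4.4,interpolation=2); cv2.imwrite('pics/sc.png',b)
E
```

```text
(no output)
```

View pics/tc.png

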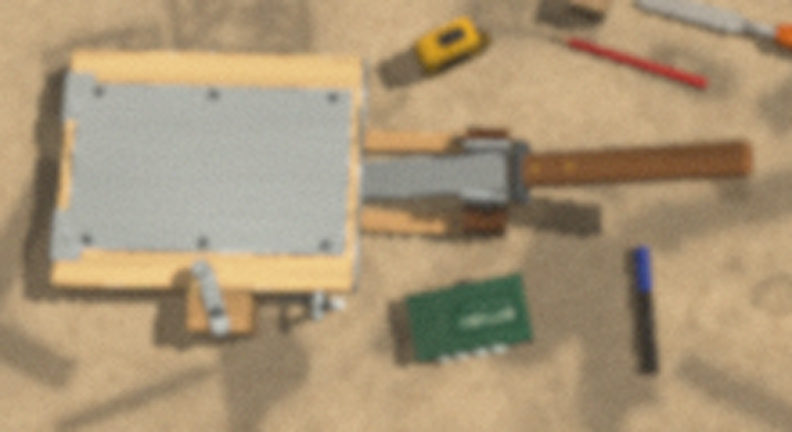

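View pics/sc.png

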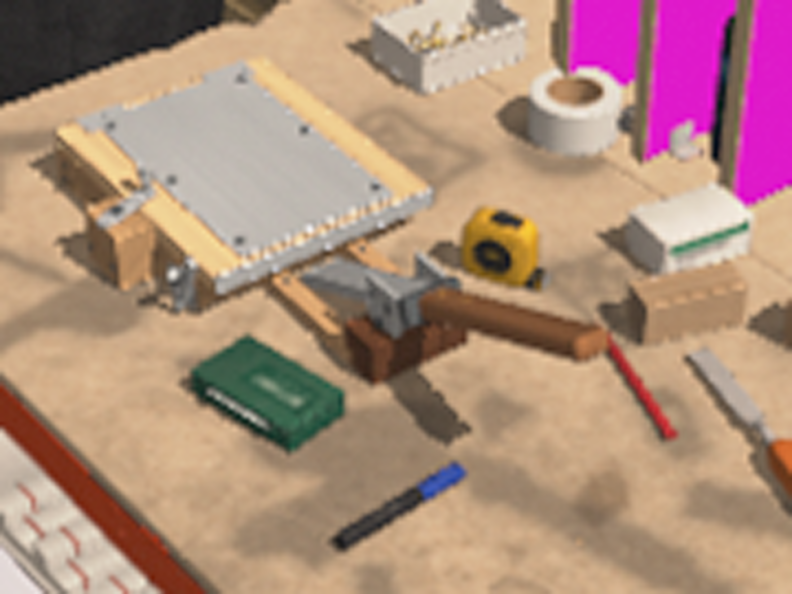

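The top crop shows the button pivot at about (218,328), its knob at (202,268), the saddle cheeks centred at (487,175) and the lever end at (750,158). The scene crop agrees. I'll fit the unit pose from the saddle, pivot and frame corners, then overlay it as a check.

```bash
cat > fit.py <<'E'
from h import *
from scipy.optimize import least_squares
T=eyes.get_image('top');S=eyes.get_image('scene')
t=lambda u,v:(170+(u+.5)/3.6-.5,165+(v+.5)/3.6-.5); s=lambda u,v:(210+(u+.5)/4.4-.5,140+(v+.5)/4.4-.5)
obs=[(T,t(218,326),(255,142,64)),(T,t(487,175),(0,0,87)),(T,t(52,288),(420,120,40)),
 (S,s(123,215),(255,142,64)),(S,s(58,128),(420,120,40)),(S,s(432,193),(124,-120,61)),(S,s(217,283),(124,120,58))]
def W(p,q): c,n=np.cos(p[2]),np.sin(p[2]); return np.array([p[0]+c*q[0]-n*q[1],p[1]+n*q[0]+c*q[1],q[2]])
f=lambda p:np.concatenate([np.subtract(pix(i,W(p,q)),o) for i,o,q in obs])
x0=list(onz(T,*t(487,175),87)[:2])+[1.57]
r=least_squares(f,x0,x_scale=[100,100,.1],loss='soft_l1')
print(r.x); print(f(r.x).reshape(-1,2).round(1).tolist())
p=r.x
for n,q in dict(pivot=(255,142,62),shutend=(255+42,142,62)).items(): print(n,W(p,q).round(0))
print('knob top',onz(T,*t(202,266),90).round(0),'lever end rough',onz(T,*t(748,158),172).round(0))
A=np.linalg.inv
for nm,im,k,o in(('t',T,3.6,(170,165)),('s',S,4.4,(210,140))):
    c=cv2.imread(f'pics/{nm}c.png')
    for q in [(420,120,40),(420,-120,40),(160,120,40),(160,-120,40),(124,120,61),(124,-120,61),(255,142,62),(0,22,87),(0,-22,87)]:
        u,v=pix(im,W(p,q)); cv2.circle(c,(int((u-o[0]+.5)*k),int((v-o[1]+.5)*k)),3,(0,0,255),-1)
    cv2.imwrite(f'pics/{nm}o.png',c)
a=cv2.imread('pics/to.png');b=cv2.imread('pics/so.png')
cv2.imwrite('pics/ov.png',np.vstack([cv2.resize(x,(594,h)) for x,h in((a,324),(b,276))])[:600])
E
python3 fit.py
```

```text
[540.95968453 -11.0659123    1.51407909]
[[-0.0, -3.3], [0.4, 0.1], [1.4, -0.2], [-1.8, -0.7], [-0.7, 3.6], [0.6, -1.0], [-1.6, -0.6]]
pivot [414. 252.  62.]
shutend [416. 294.  62.]
knob top [457. 263.  90.] lever end rough [ 537. -250.  172.]
```

View pics/ov.png

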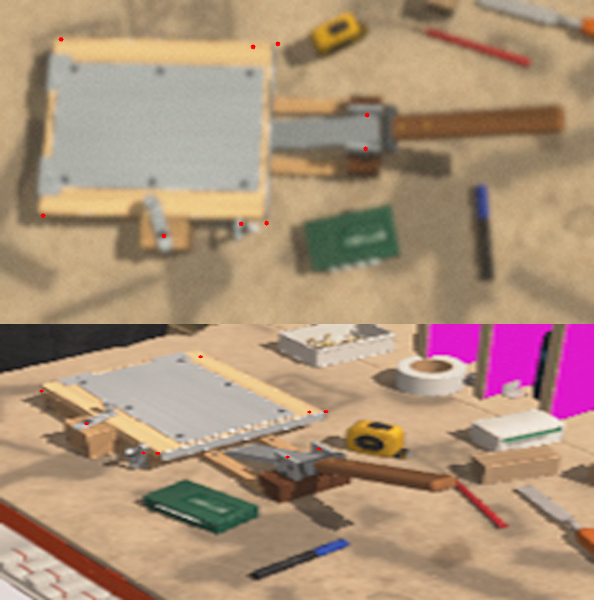

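The fit is good to about 1 cm: pivot near (408,252), knob near (457,263), button at about 0.2 rad, lever end near (537,-250). I'll shut the fingers, turn the tool square to the world and go above the knob.

carry_out(moves=[{"twist":-0.045,"fingers":0},{"twist":-0.045,"fingers":0},{"twist":-0.044,"fingers":0},{"tx":-0.0825,"ty":-0.153,"fingers":0},{"tx":-0.0825,"ty":-0.153,"fingers":0},{"tx":-0.0825,"ty":-0.153,"fingers":0},{"tx":-0.0825,"ty":-0.153,"fingers":0},{"tx":-0.0825,"ty":-0.153,"fingers":0},{"tx":-0.0825,"ty":-0.153,"fingers":0},{"tx":-0.0825,"ty":-0.153,"fingers":0},{"tx":-0.0825,"ty":-0.153,"fingers":0},{"fingers":0}])

```text
validation failed for argument at $.mo...
```

```bash
python3 - <<'E'
from h import *
im=eyes.get_image('wrist'); cv2.imwrite('pics/w1.png',im['color'])
print(im['fovy'],im['cx'],im['cy'],np.round(im['world_from_camera'],3).tolist())
s=ctrl.read_state();print(s['eef_pos'],s['tool_rot'],s['force'],s['width'],s['clock'])
E
```

```text
65.70646984690485 317.1064516806645 203.14301366513712 [[0.408, -0.873, -0.269, 196.793], [0.913, 0.389, 0.122, 623.302], [-0.002, -0.296, 0.955, 374.498], [0.0, 0.0, 0.0, 1.0]]
[264.79529088 593.33847757 241.85909834] [-3.14069003e+00 -1.47035362e-06  2.72181973e+00] [0.36646735 0.09265764 0.51060115] 85.29329020270329 0.25
```

View pics/w1.png

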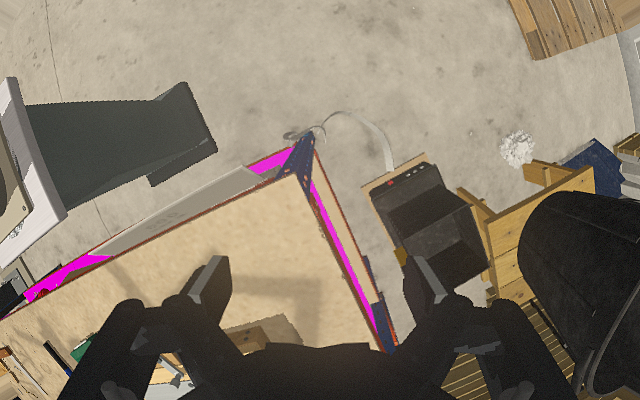

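The picture was taken at the start pose, because the move was refused; it shows only floor and the bench corner, so it is no use for measuring. I'll resend with every field filled in.

carry_out(moves=[{"tx":0,"ty":0,"tz":0,"twist":-0.045,"fingers":0},{"tx":0,"ty":0,"tz":0,"twist":-0.045,"fingers":0},{"tx":0,"ty":0,"tz":0,"twist":-0.044,"fingers":0},{"tx":-0.0825,"ty":-0.153,"tz":0,"twist":0,"fingers":0},{"tx":-0.0825,"ty":-0.153,"tz":0,"twist":0,"fingers":0},{"tx":-0.0825,"ty":-0.153,"tz":0,"twist":0,"fingers":0},{"tx":-0.0825,"ty":-0.153,"tz":0,"twist":0,"fingers":0},{"tx":-0.0825,"ty":-0.153,"tz":0,"twist":0,"fingers":0},{"tx":-0.0825,"ty":-0.153,"tz":0,"twist":0,"fingers":0},{"tx":-0.0825,"ty":-0.153,"tz":0,"twist":0,"fingers":0},{"tx":-0.0825,"ty":-0.153,"tz":0,"twist":0,"fingers":0},{"tx":0,"ty":0,"tz":0,"twist":0,"fingers":0}])

```text
clock: 1.75
eef_pos: [465.7, 221.5, 242.3]
tool_rot: [-3.139, 0.001, 3.134]
force: [-0.5, 0.6, 1.1]
width: 0.2
gripper_force: 0.0
```

```bash
python3 - <<'E'
from h import *
im=eyes.get_image('wrist'); cv2.imwrite('pics/w2.png',im['color'])
print(im['fovy'],im['cx'],im['cy'],np.round(im['world_from_camera'],3).tolist())
E
```

```text
65.70646984690485 317.1064516806645 203.14301366513712 [[0.008, -0.955, -0.296, 390.962], [1.0, 0.006, 0.006, 221.674], [-0.004, -0.296, 0.955, 374.999], [0.0, 0.0, 0.0, 1.0]]
```

View pics/w2.png

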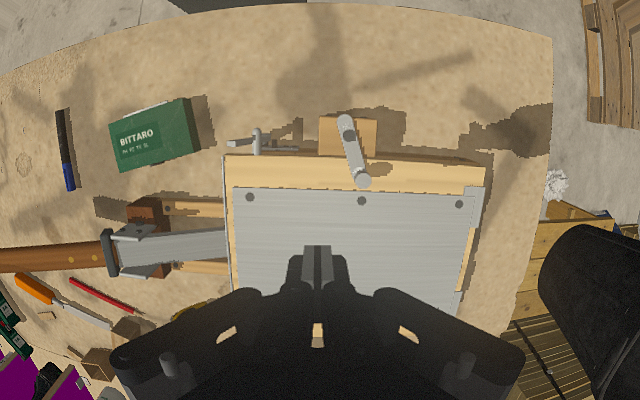

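The wrist view shows the button pivot at (349,134), the knob top at (363,181), the stay at (257,140), the saddle at about (137,250) and the fingertips at (317,250). I'll convert these to positions with the fisheye model.

```bash
cat >> h.py <<'E'
def fish(im,u,v,z):
    f=200/np.tan(np.radians(im['fovy']/2)); T=np.array(im['world_from_camera'])
    x,y=u-im['cx'],v-im['cy']; r=np.hypot(x,y); a=r/f
    d=T[:3,:3]@np.array([np.sin(a)*x/r,-np.sin(a)*y/r,-np.cos(a)]); o=T[:3,3]
    return (o+d*(z-o[2])/d[2]).round(1)
E
python3 - <<'E'
from h import *
im=eyes.get_image('wrist')
for n,u,v,z in(('pivot',349,134,66),('knob',363,181,92),('cheek near',137,229,87),('cheek far',140,267,87),('hatch front near',224,157,61),('collar',108,252,80),('handle y0',60,257,105),('tips',317,250,231)): print(n,fish(im,u,v,z))
E
```

```text
pivot [413.4 255.2  66. ]
knob [455.5 266.7  92. ]
cheek near [509.   18.1  87. ]
cheek far [558.6   9.8  87. ]
hatch front near [435.7 125.3  61. ]
collar [545.1 -42.9  80. ]
handle y0 [ 546.4 -115.8  105. ]
tips [459.5 223.5 231. ]
```

carry_out(moves=[{"tx":0.02,"ty":0,"tz":0.178,"twist":0,"fingers":0},{"tx":0,"ty":0,"tz":0.178,"twist":0,"fingers":0},{"tx":0,"ty":0,"tz":0.178,"twist":0,"fingers":0},{"tx":0,"ty":0,"tz":0,"twist":0,"fingers":0},{"tx":0,"ty":0,"tz":0,"twist":0,"fingers":0}])

```text
clock: 2.48
eef_pos: [457.8, 228.1, 83.5]
tool_rot: [3.14, 0.002, -3.139]
force: [-0.4, 0.3, 0.6]
width: 0.1
gripper_force: 0.0
```

carry_out(moves=[{"tx":-0.01,"ty":0.057,"tz":0,"twist":0,"fingers":0},{"tx":0,"ty":0.025,"tz":0,"twist":0,"fingers":0},{"tx":0,"ty":0.025,"tz":0,"twist":0,"fingers":0},{"tx":0.006,"ty":0.025,"tz":0,"twist":0,"fingers":0},{"tx":0.007,"ty":0.025,"tz":0,"twist":0,"fingers":0},{"tx":0.014,"ty":0.02,"tz":0,"twist":0,"fingers":0},{"tx":0.014,"ty":0.02,"tz":0,"twist":0,"fingers":0},{"tx":0.023,"ty":0.02,"tz":0,"twist":0,"fingers":0},{"tx":0.02,"ty":0.013,"tz":0,"twist":0,"fingers":0},{"tx":0,"ty":0,"tz":0,"twist":0,"fingers":0}])

```text
clock: 3.72
eef_pos: [435.9, 295.6, 82.3]
tool_rot: [3.141, 0.002, -3.141]
force: [3.6, -2.3, -0.5]
width: 0.1
gripper_force: 1.8
```

```bash
python3 - <<'E'
from h import *
im=eyes.get_image('wrist'); cv2.imwrite('pics/w3.png',im['color'])
s=ctrl.read_state();print(s['eef_pos'],s['force'])
E
```

```text
[435.92431802 295.57380027  82.28333289] [ 2.81218501 -1.49594471 -0.73289057]
```

View pics/w3.png

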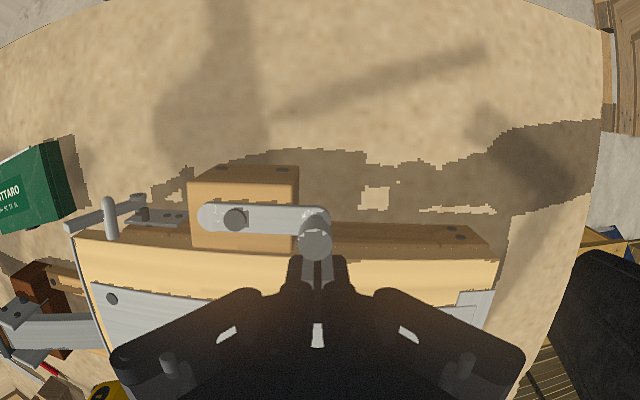

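The button lies along the hatch's edge, pivot at (235,220) and knob at (315,243). The fingers are just behind it and read about 3 N, so it seems to be at its stop. A quick numeric check, then back off.

```bash
python3 - <<'E'
from h import *
im=eyes.get_image('wrist')
a=fish(im,235,220,66);b=fish(im,315,243,92);c=fish(im,75,237,61);d=fish(im,500,262,61);g=lambda p,q:np.arctan2(q[1]-p[1],q[0]-p[0])
print(a,b,g(a,b),c,d,g(c,d))
E
```

```text
[416.8 251.5  66. ] [417.5 293.7  92. ] 1.5542101701909905 [433.8 126.3  61. ] [448.5 412.2  61. ] 1.5194249852342259
```

The button measures 1.57 or slightly more, so it is at its stop. Next: back off, go up and over to above the lever's handle.

carry_out(moves=[{"tx":-0.05,"ty":-0.02,"tz":0,"twist":0,"fingers":0},{"tx":0,"ty":0,"tz":-0.2,"twist":0,"fingers":0},{"tx":0,"ty":0,"tz":-0.2,"twist":0,"fingers":0},{"tx":0,"ty":0,"tz":-0.19,"twist":0,"fingers":0},{"tx":-0.036,"ty":-0.18,"tz":0,"twist":0,"fingers":0},{"tx":-0.036,"ty":-0.18,"tz":0,"twist":0,"fingers":0},{"tx":-0.036,"ty":-0.18,"tz":0,"twist":0,"fingers":0},{"tx":-0.036,"ty":-0.18,"tz":0,"twist":0,"fingers":0},{"tx":-0.036,"ty":-0.18,"tz":0,"twist":0,"fingers":0},{"tx":-0.036,"ty":-0.18,"tz":0,"twist":0,"fingers":0},{"tx":-0.036,"ty":-0.18,"tz":0,"twist":0,"fingers":0},{"tx":-0.036,"ty":-0.18,"tz":0,"twist":0,"fingers":0}])

```text
clock: 5.32
eef_pos: [536.9, -144.2, 259.1]
tool_rot: [3.141, -0.001, -3.141]
force: [0.0, -0.3, 0.4]
width: -0.4
gripper_force: 0.0
```

carry_out(moves=[{"tx":0,"ty":-0.14,"tz":0,"twist":0,"fingers":0},{"tx":0,"ty":-0.14,"tz":0,"twist":0,"fingers":0},{"tx":0,"ty":0,"tz":0,"twist":0,"fingers":0},{"tx":0,"ty":0,"tz":0,"twist":0,"fingers":0}])

```text
clock: 5.82
eef_pos: [536.8, -225.8, 258.8]
tool_rot: [3.14, -0.001, -3.141]
force: [-0.2, 0.6, 0.8]
width: 0.1
gripper_force: 0.0
```

```bash
python3 - <<'E'
from h import *
im=eyes.get_image('wrist'); cv2.imwrite('pics/w4.png',im['color'])
s=ctrl.read_state();print(s['eef_pos'],s['force'])
E
```

```text
[ 537.05656653 -225.02752438  258.8990974 ] [ 0.09101571  0.25834859 -1.10118835]
```

View pics/w4.png

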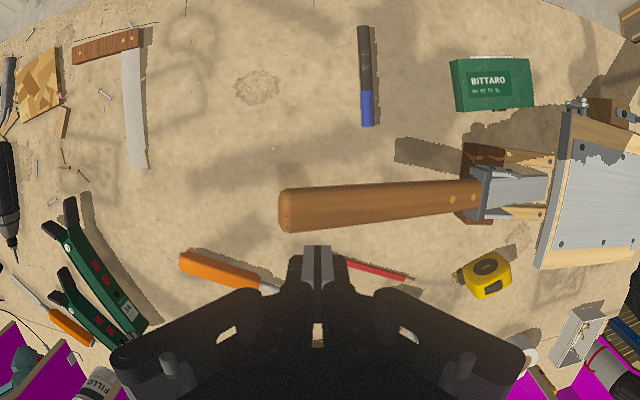

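The handle's end is at (282,210) and its centre line passes (320,207) and (440,197). The fingertips at (317,250) are about level with the handle's end along its length.

```bash
python3 - <<'E'
from h import *
im=eyes.get_image('wrist')
for u,v,z in((283,208,181),(320,206,170),(440,197,120),(480,191,100)): print(u,fish(im,u,v,z))
E
```

```text
283 [ 531.3 -250.4  181. ]
320 [ 533.2 -223.7  170. ]
440 [ 539.9 -107.4  120. ]
480 [538.5 -50.8 100. ]
```

carry_out(moves=[{"tx":0.013,"ty":0,"tz":0.11,"twist":0,"fingers":0},{"tx":0,"ty":0,"tz":0.11,"twist":0,"fingers":0},{"tx":0,"ty":0,"tz":0.02,"twist":0,"fingers":0},{"tx":0,"ty":0,"tz":0.02,"twist":0,"fingers":0},{"tx":0,"ty":-0.005,"tz":0.03,"twist":0,"fingers":0},{"tx":0,"ty":-0.005,"tz":0.03,"twist":0,"fingers":0},{"tx":0,"ty":-0.005,"tz":0.03,"twist":0,"fingers":0},{"tx":0,"ty":-0.005,"tz":0.03,"twist":0,"fingers":0},{"tx":0,"ty":0,"tz":0,"twist":0,"fingers":0}])

```text
clock: 7.05
eef_pos: [532.6, -232.3, 144.2]
tool_rot: [3.141, -0.001, -3.141]
force: [0.1, 0.1, 1.1]
width: -0.1
gripper_force: 0.5
```

carry_out(moves=[{"tx":0,"ty":-0.004,"tz":0.03,"twist":0,"fingers":0},{"tx":0,"ty":-0.004,"tz":0.03,"twist":0,"fingers":0},{"tx":0,"ty":-0.004,"tz":0.03,"twist":0,"fingers":0},{"tx":0,"ty":-0.003,"tz":0.03,"twist":0,"fingers":0},{"tx":0,"ty":0,"tz":0,"twist":0,"fingers":0}])

```text
clock: 7.68
eef_pos: [533.9, -239.3, 109.6]
tool_rot: [-3.138, 0.002, 3.141]
force: [-1.0, -3.7, 6.8]
width: -0.0
gripper_force: 3.3
```

The fingers are carrying the lever and the hatch is loading up, so I'll press on.

carry_out(moves=[{"tx":0,"ty":0,"tz":0.024,"twist":0,"fingers":0},{"tx":0,"ty":0,"tz":0.024,"twist":0,"fingers":0},{"tx":0,"ty":0,"tz":0.024,"twist":0,"fingers":0},{"tx":0,"ty":0,"tz":0.024,"twist":0,"fingers":0},{"tx":0,"ty":0,"tz":0.024,"twist":0,"fingers":0},{"tx":0,"ty":0,"tz":0.024,"twist":0,"fingers":0},{"tx":0,"ty":0,"tz":0.024,"twist":0,"fingers":0},{"tx":0,"ty":0,"tz":0,"twist":0,"fingers":0},{"tx":0,"ty":0,"tz":0,"twist":0,"fingers":0}])

```text
clock: 8.8
eef_pos: [534.4, -241.1, 60.0]
tool_rot: [-3.136, 0.004, 3.14]
force: [-1.3, -6.2, 7.7]
width: -0.3
gripper_force: 3.8
```

```bash
python3 - <<'E'
from h import *
im=eyes.get_image('wrist'); c=im['color'][60:260,420:640]; d=eyes.get_image('scene')['color'][150:250,210:360]
cv2.imwrite('pics/w5.png',np.vstack([cv2.resize(c,(440,300),interpolation=2),cv2.resize(d,(440,293),interpolation=2)]))
E
```

```text
(no output)
```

View pics/w5.png

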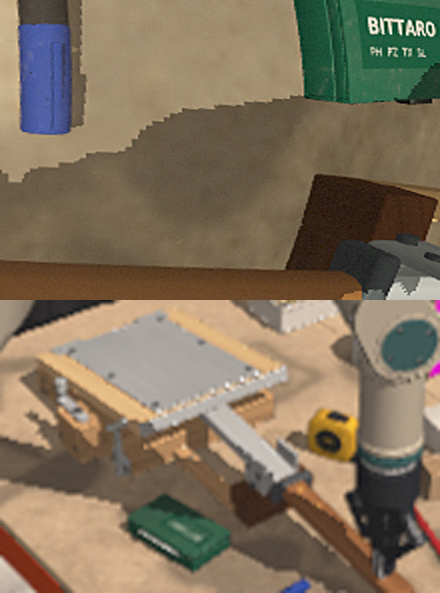

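The hatch is clearly up, lever toe at (210,415) in the lower half, and the stay at (122,445) looks upright. I'll press slightly further for margin, hold, then ease up and watch for the force to drop.

carry_out(moves=[{"tx":0,"ty":0,"tz":0.012,"twist":0,"fingers":0},{"tx":0,"ty":0,"tz":0.012,"twist":0,"fingers":0},{"tx":0,"ty":0,"tz":0,"twist":0,"fingers":0},{"tx":0,"ty":0,"tz":0,"twist":0,"fingers":0},{"tx":0,"ty":0,"tz":-0.013,"twist":0,"fingers":0},{"tx":0,"ty":0,"tz":-0.013,"twist":0,"fingers":0},{"tx":0,"ty":0,"tz":-0.013,"twist":0,"fingers":0},{"tx":0,"ty":0,"tz":-0.013,"twist":0,"fingers":0},{"tx":0,"ty":0,"tz":-0.013,"twist":0,"fingers":0}])

```text
clock: 10.02
eef_pos: [534.0, -240.3, 72.2]
tool_rot: [-3.137, 0.003, 3.141]
force: [0.8, -2.4, 2.7]
width: 0.0
gripper_force: 0.8
```

carry_out(moves=[{"tx":0,"ty":0,"tz":-0.013,"twist":0,"fingers":0},{"tx":0,"ty":0,"tz":-0.013,"twist":0,"fingers":0},{"tx":0,"ty":0,"tz":-0.013,"twist":0,"fingers":0},{"tx":0,"ty":0,"tz":-0.013,"twist":0,"fingers":0},{"tx":0,"ty":0,"tz":-0.013,"twist":0,"fingers":0},{"tx":0,"ty":0,"tz":0,"twist":0,"fingers":0}])

```text
clock: 10.78
eef_pos: [533.3, -236.5, 90.7]
tool_rot: [3.141, 0.0, -3.14]
force: [-1.1, 0.9, 1.2]
width: 0.1
gripper_force: 0.5
```

The force fell to about 1 N, so the hatch is standing on its stay. I'll ease the handle up until the toe rests, then lift clear.

carry_out(moves=[{"tx":0,"ty":0.003,"tz":-0.03,"twist":0,"fingers":0},{"tx":0,"ty":0.004,"tz":-0.03,"twist":0,"fingers":0},{"tx":0,"ty":0.004,"tz":-0.03,"twist":0,"fingers":0},{"tx":0,"ty":0.004,"tz":-0.03,"twist":0,"fingers":0},{"tx":0,"ty":0.004,"tz":-0.03,"twist":0,"fingers":0},{"tx":0,"ty":0.004,"tz":-0.03,"twist":0,"fingers":0},{"tx":0,"ty":0.004,"tz":-0.03,"twist":0,"fingers":0},{"tx":0,"ty":0.004,"tz":-0.03,"twist":0,"fingers":0},{"tx":0,"ty":0.004,"tz":-0.025,"twist":0,"fingers":0},{"tx":0,"ty":0,"tz":-0.025,"twist":0,"fingers":0},{"tx":0,"ty":0,"tz":-0.025,"twist":0,"fingers":0},{"tx":0,"ty":0,"tz":-0.025,"twist":0,"fingers":0}])

```text
clock: 12.28
eef_pos: [533.0, -226.7, 192.9]
tool_rot: [-3.141, -0.0, -3.141]
force: [0.2, -0.4, 0.5]
width: 0.2
gripper_force: 0.0
```

carry_out(moves=[{"tx":0,"ty":0,"tz":-0.1,"twist":0,"fingers":0},{"tx":0,"ty":0,"tz":-0.15,"twist":0,"fingers":0},{"tx":0,"ty":0,"tz":0,"twist":0,"fingers":0},{"tx":0,"ty":0,"tz":0,"twist":0,"fingers":0},{"tx":0,"ty":0,"tz":0,"twist":0,"fingers":0}])

```text
clock: 12.9
eef_pos: [532.3, -226.1, 266.2]
tool_rot: [3.141, -0.002, -3.141]
force: [0.4, 0.4, -0.1]
width: -0.3
gripper_force: 0.0
```

```bash
python3 - <<'E'
from h import *
im=eyes.get_image('wrist'); c=im['color'][60:280,250:640]; d=eyes.get_image('scene')['color'][150:250,210:360]
cv2.imwrite('pics/w6.png',np.vstack([cv2.resize(c,(500,282),interpolation=2),cv2.resize(d,(500,310),interpolation=2)]))
E
```

```text
(no output)
```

View pics/w6.png

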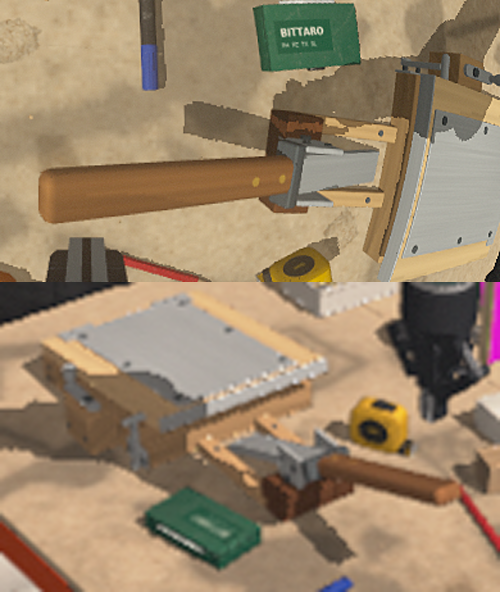

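The hatch stands open on the upright stay, at (137,435) in the lower half. The lever is back at rest with its handle up, the robot is clear, and the bystanders are where they were.

```bash
python3 -c "
from cell import job
print(job.finish_job())"
```

```text
the job is handed in; nothing more can be done
None
```

The job is handed in and the judge gave no verdict; in the last pictures the button is along the hatch's edge, the hatch stands propped on its stay, the lever is back at rest in its saddle and the arm is clear.

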